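Turn the paint board over and point out the red

ROBOT

A 6-joint arm with a two-finger parallel gripper is mounted at the origin on the work surface. World frame = base frame: x ahead of the robot, y to its left, z up, the work surface at z = 0. Lengths are in mm, angles in rad, forces in N, time in s.
With the tool pointing down it reaches from about 400 to 825 mm from the base axis. Payload 7 kg.
Tool frame: the origin (TCP) lies on the centre line of the jaws, within the pads' length; the fingertips stand 22 mm ahead of it and the grasp point (between the pads) lies 3 mm ahead of it; z points along the fingers, x is the direction in which the jaws open and shut, and the axes are right-handed (so a half turn about z gives the same grasp; the last joint's range is limited). The gripper opens to 88 mm and grips with 3 to 60 N. Pads are 19 mm wide; open, the fingers measure 130 mm over their backs; the gripper's body (78 mm by 193 mm) begins 47 mm behind the grasp point.
Start: joints at [1.583, 0.359, 0.012, 0, -1.224, -0.288], TCP at [183.823, 649.465, 248.561] pointing down, gripper open.
Joint ranges: [-3.07, 3.07], [-1.43, 2.12], [-1.02, 1.25], [-3.03, 1.67], [-3.05, -0], [-3.03, 3.03]. Speed limits (rad/s): [2.39, 2.39, 3.01, 3.14, 3.14, 3.14].

INTERFACE

Orientations are given as a rotation vector (axis times angle).
In Python, from bench import status, eyes, env gives the robot as it stands. The module is installed in compiled form; this text tells all that it offers.
- The arm moves only by the shell command python3 -m inch 'ROWS' [FORCE]. ROWS is JSON, a list of rows, each an object of numbers: "hand": the finger opening in mm, from 0 to 87.6; "tx", "ty", "tz": the shift along the tool's x, y, z in mm; "rx", "ry", "rz": the turn, a rotation vector about the tool's x, y, z in degrees. A call has exactly 8 rows; each row shifts and turns the commanded pose from where the row before left it, along the tool's axes as they then stand; what a row does not reach is not made up. A row lasts 1/8 s, in which the tool goes at most 62.5 mm and 10.7 degrees, less where a joint would pass 70% of its speed; a pose out of reach is approached as far as the arm can. A call with a gripper value outside its range is refused whole. The fingers move at their own pace and stop on an object; FORCE is the grip in N (left out, the last holds). Time passes only in rows, so rows that do not move let the fingers close, or fill a call up. It gives the time, the measured TCP pose, the force and the opening at its end, in the units of the state.
- status.get_obs(): the state, without advancing time (a new reading comes with each control period).
- eyes.camera(name): name is "scene" or "top" or "wrist"; returns the picture (480x640x3 uint8, red, green, blue); there is no depth.
- eyes.camera_model(name): a dict with "K" (3x3 intrinsics, pixels), "cam_to_world" (4x4, takes a point from camera to world coordinates). Camera axes: x right, y up, looking along -z (the intrinsics and any distortion apply to the point x, -y, -z); pixel columns grow to the right and rows downward; lengths in mm; the calibration is good to about 2 mm. A picture is of the moment at which its call begins: read the wrist's pose just before it. camera_model takes no time and is no camera call; for the wrist camera it gives the pose at the moment of the call.
- env.hand_in(): hands the job in, once; it reports no verdict.
The state is a dict: "time_s": time; "qpos": joint angles; "joint_velocities": joint speeds; "effort": joint torques, N m; "tcp_pos": TCP position; "tcp_rot": TCP orientation; "ft_force": force on the tool from outside, world axes, zero at the start; "moment": the same for the moment, N m; "finger_gap": finger opening in mm.
Only numpy, scipy, OpenCV 4.12 (cv2) and the standard library are available. Lean on these libraries where they do the work, as an engineer would, in place of code of your own. Each camera call takes 0.05 s, during which the arm holds its last target. There are 200 camera calls.

TASK

The truck's fender needs touching up, and its red is on the next board of the open colour binder. With the fingers only, and without pinching or grasping anything, turn the top board (the one with the blue tab) over the rings so that it lies flat on the left-hand pile. Then put a fingertip lightly on the red chip of the board this uncovers, touching no other chip, and finish while holding it there; leave everything else on the desk where it stands.

Things in the scene. Friction and masses are not known exactly. Their poses are not given: they have to be found in the camera images.
- binder: Open ring binder of stiff paint-colour boards, its dark covers (235 x 384 x 4 mm) screwed to the desk. Origin on the desk under the middle of the spine; own x along the spine away from the robot, y left, z up. Each side carries a fixed pile of boards 215 mm long, 30 to 182 mm out from the spine, top about 39 mm up. Grey and orange tabs of the other boards, at x = 25 to 97 mm, reach 202 mm out
- ring_line (a point): Middle of the line about which the top board turns, 42 mm above the desk over the binder's origin; the line runs along the binder's x. It is the centre of three steel rings, 68 mm across, at x = -70, 0 and 70 mm; their tops are 78 mm above the desk
- colour_board (a joint): Turning angle of the top board, rad: 0 flat on the right-hand pile (the start), 1.57 upright, 3.14 flat on the left-hand pile. A stiff panel 215 x 156 x 3 mm, about 140 g, pale blue, green and violet chips on its face, plain back, 26 to 182 mm from the ring line. It turns easily and falls by its own weight to whichever side it leans, in about a second
- board_tab (a point): Middle of the outer edge of the top board's blue tab, half-way through its 3 mm thickness. The tab is 56 mm long along the spine, centred at the binder's x = -50 mm, sticks 25 mm out of the board, to 207 mm from the ring line, and turns with the board. At first it is on the right, 42 mm above the desk, its last 15 mm beyond the cover, with nothing under it: a fingertip fits beneath from outside
- red_chip: Red chip on the board under the top one, covered at first. A fixed plate 88 mm along the spine x 56 mm across x 2 mm; origin at the centre of its underside, 38.5 mm above the desk, axes as the binder's. Four chips lie two by two, centres at x = -50 and 50 mm and 78 and 146 mm right of the spine; which colour lies where varies
- yellow_chip: Yellow chip, same size and origin as the red one
- green_chip: Dark green chip, same size and origin as the red one
- black_chip: Black chip, same size and origin as the red one
- touchup_bottle: Small upright touch-up bottle with a red cap, 34 mm across, 78 mm high, loose; stands just beyond the right-hand pile; origin at the centre of its foot. Leave alone
- fender_bracket: Loose red L-shaped steel bracket, 100 x 45 mm, 60 mm high, just beyond the left-hand pile; origin at the centre of its underside. Leave alone
- spray_can: Upright spray can, 66 mm across, 190 mm high, loose; origin at the centre of its foot. Leave alone
- mug: Blue mug, 80 mm across, 92 mm high, loose; origin at the centre of its foot. Leave alone
- hardener_tin: Jar with a yellow label, 76 mm across, 75 mm high, loose; origin at the centre of its foot. Leave alone
- tape_roll: Roll of masking tape lying flat, 96 mm across, 24 mm high, loose; origin at the centre of its underside. Leave alone
- sanding_block: Cork sanding block 120 x 66 x 35 mm, loose; origin at the centre of its underside. Leave alone

How it is judged (in metres and radians):
On the way, in this order (a step that is already met when the one before it is completed fails the run):
1. the top board lies flat on the left-hand pile (value of joint colour_board above 3.06 rad), for 0.2 s.
2. a fingertip touches the red chip (contact force between the fingers and red_chip above 0.3 N), for 0.2 s.
At the end, for the whole second after the job is handed in: The top board lies flat on the left-hand pile (within 0.08 rad) with the fingers off it, and a fingertip rests on the red chip (over 0.3 N) and on no other chip (value of joint colour_board above 3.06 rad and contact force between the fingers and red_chip above 0.3 N and contact force between the fingers and yellow_chip below 0.2 N and contact force between the fingers and green_chip below 0.2 N and contact force between the fingers and black_chip below 0.2 N and contact force between the fingers and colour_board below 0.2 N); the arm keeps its last pose, push and grip.
It fails at once if the board is pinched or forced (over 18 N between fingers and board) (contact force between the fingers and colour_board above 18 N).
It fails at once if the board is pushed with the arm or the gripper's body instead of the fingers (contact force between the arm and colour_board above 5 N).
It fails at once if the red chip is pressed hard (over 40 N) (contact force between the fingers and red_chip above 40 N).
It fails at once if something else on the desk is moved by more than 25 mm, lifted or knocked over (distance of any of touchup_bottle, fender_bracket, spray_can, mug, hardener_tin, tape_roll, sanding_block from where it was at the start of the episode above 0.025 m or angle between touchup_bottle's own z axis and vertical above 0.5 rad).
It also fails if it takes over 51 s, if anything falls off the work surface, if the arm or the gripper's body presses on something with over 40 N, if the wrist force passes 120 N, or if a joint passes its speed limit or range.

## Working session

There is one attempt and no reset: what is moved stays moved. The work goes in short steps, Python scripts to look and compute and a shell command to move; the robot and the scene stay as the last step left them, time stands still between calls to the robot, and variables do not carry over. Pictures are saved under pics/ and viewed, about 8 in all and at most 12, crops included, and the job is handed in when it is done.

```bash
mkdir -p pics; python3 - <<'E'
from bench import status, eyes
import cv2
print(status.get_obs())
for n in("scene","top"):
    m=eyes.camera_model(n);print(n,m)
    cv2.imwrite(f"pics/{n}1.png",eyes.camera(n)[:,:,::-1])
E
```

```text
{'time_s': 0.0, 'qpos': array([ 1.58310563e+00,  3.59371308e-01,  1.10756868e-02, -3.41944585e-04,
       -1.22409443e+00, -2.88121262e-01]), 'joint_velocities': array([ 0.0001194 ,  0.00097645,  0.0004639 ,  0.00098165, -0.00175335,
       -0.00019865]), 'effort': array([ 2.00795825e-03, -5.82716060e+01,  2.93054152e+01,  6.99746087e+00,
        6.78650526e-03, -1.59403389e-04]), 'tcp_pos': array([183.71014867, 649.0583104 , 247.64153127]), 'tcp_rot': array([ 1.89409862e+00, -2.50488041e+00,  1.71485648e-03]), 'ft_force': array([0.00664351, 0.14331957, 0.12779357]), 'moment': array([-0.00862691,  0.00403815, -0.06092925]), 'finger_gap': 87.44631865606748}
scene {'K': array([[480.19927768,   0.        , 313.20393894],
       [  0.        , 480.19927768, 240.69269284],
       [  0.        ,   0.        ,   1.        ]]), 'cam_to_world': array([[ 7.01562216e-01, -5.91633407e-01,  3.97215771e-01,
         9.95776097e+02],
       [ 7.12443012e-01,  5.94329179e-01, -3.73092190e-01,
        -4.70055695e+02],
       [-1.53431195e-02,  5.44740984e-01,  8.38463982e-01,
         1.01792119e+03],
       [ 0.00000000e+00,  0.00000000e+00,  0.00000000e+00,
         1.00000000e+00]])}
top {'K': array([[472.83524594,   0.        , 326.57067401],
       [  0.        , 472.83524594, 242.325125  ],
       [  0.        ,   0.        ,   1.        ]]), 'cam_to_world': array([[-1.98973688e-03,  9.81863005e-01, -1.89581330e-01,
         2.98496279e+02],
       [-9.99788243e-01, -5.83625156e-03, -1.97333986e-02,
        -5.05607496e+01],
       [-2.04819384e-02,  1.89501921e-01,  9.81666701e-01,
         1.30846470e+03],
       [ 0.00000000e+00,  0.00000000e+00,  0.00000000e+00,
         1.00000000e+00]])}
```

View pics/top1.png

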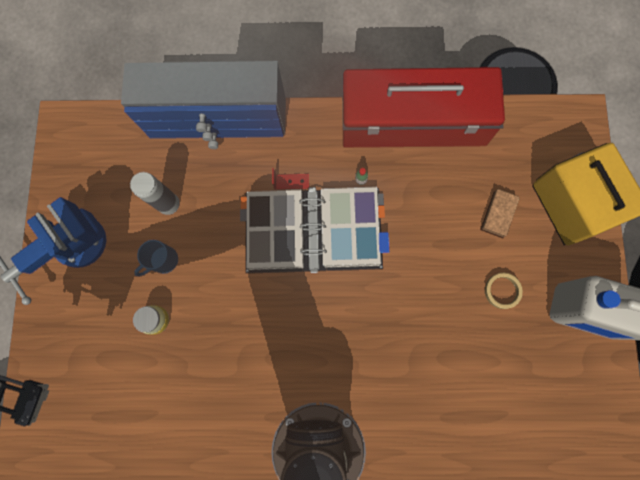

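View pics/scene1.png

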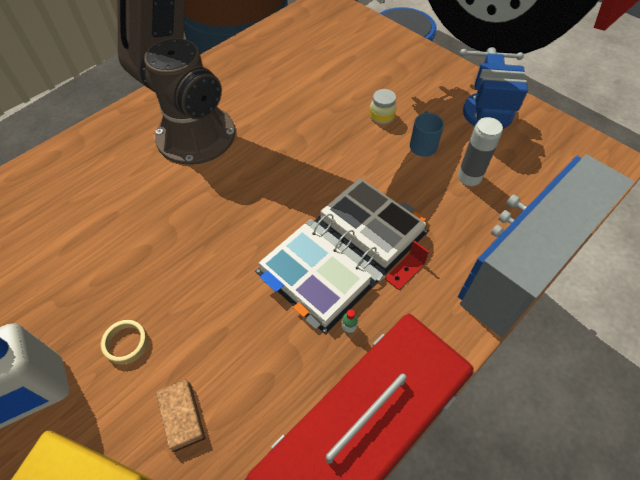

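```bash
cat > h.py <<'E'
import numpy as np, cv2
from bench import status, eyes
def ray(m,u,v):
    d=np.linalg.inv(m["K"])@[u,v,1]; d=d*[1,-1,-1]
    T=m["cam_to_world"]; return T[:3,3],T[:3,:3]@d
def at(m,u,v,z):
    o,d=ray(m,u,v); return o+d*(z-o[2])/d[2]
def px(m,P):
    T=m["cam_to_world"]; p=T[:3,:3].T@(np.asarray(P,float)-T[:3,3]); p=p*[1,-1,-1]; q=m["K"]@p; return q[:2]/q[2]
E
python3 - <<'E'
from h import *
for n in("top","scene"):
    m=eyes.camera_model(n); print(n,px(m,[0,0,0]),px(m,[184,649,248]),px(m,[184,649,0]))
a=cv2.imread("pics/top1.png")[150:280,230:400]; b=cv2.imread("pics/scene1.png")[170:345,245:440]
cv2.imwrite("pics/topc.png",cv2.resize(a,None,fx=4.6,fy=4.6,interpolation=cv2.INTER_CUBIC))
E
```

```text
top [317.66090591 450.61306314] [ 16.5111731  387.62026261] [ 77.5235096  377.31847804]
scene [195.85369515 134.83635778] [396.23381531 -10.91273136] [386.54544248  62.6329575 ]
```

View pics/topc.png

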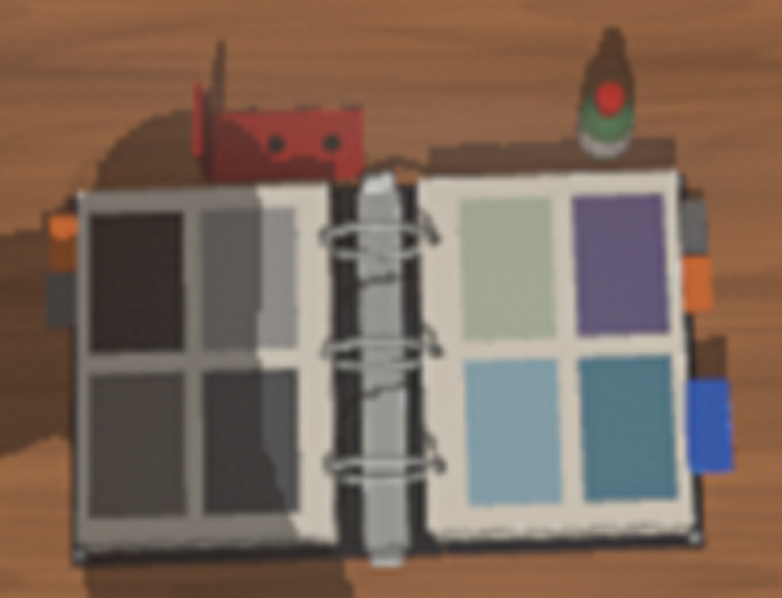

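```bash
python3 - <<'E'
from h import *
from scipy.optimize import least_squares
m=eyes.camera_model("top")
B=[(107.5,-182,43.5),(-107.5,-182,43.5),(107.5,-26,43.5),(-22,-207,43.5),(-78,-207,43.5),(107.5,182,39),(107.5,30,39),(-107.5,182,39)]
C=np.array([(677,172),(696,528),(418,180),(732,379),(734,471),(80,193),(330,183),(80,545)])/4.6+[230,150]
P=np.array([at(m,*c,b[2])[:2] for c,b in zip(C,B)]);B=np.array(B)[:,:2]
def f(t):
    c,s=np.cos(t[2]),np.sin(t[2]);return (B@np.array([[c,s],[-s,c]])+t[:2]-P).ravel()
r=least_squares(f,[550,0,0]);print(r.x,r.fun.reshape(-1,2).round(1))
t=r.x;c,s=np.cos(t[2]),np.sin(t[2])
for n,b in dict(tab=(-50,-207),tabin=(-50,-182)).items(): print(n,t[:2]+np.array([[c,-s],[s,c]])@b)
for n,u,v,z in(("bottle cap",362,171,78),("bottle foot",362,182,0)):print(n,at(m,u,v,z))
E
```

```text
[5.85583768e+02 1.22488331e+01 2.59080554e-02] [[ 0.2 -0.7]
 [ 2.5  0. ]
 [-0.1 -1.4]
 [-0.4  0.7]
 [-1.1 -1.1]
 [-0.4  0.4]
 [-1.5  0.9]
 [ 0.8  1.3]]
tab [ 540.96291564 -195.9769566 ]
tabin [ 540.31528671 -170.98534647]
bottle cap [ 733.57545234 -122.82085594   78.        ]
bottle foot [ 727.86368788 -126.86299687    0.        ]
```

```bash
R='{"hand":0,"tx":48,"ty":-35.5}'; python3 -m inch '[{"hand":0,"tx":48,"ty":-35.5},{"hand":0,"tx":48,"ty":-35.5},{"hand":0,"tx":48,"ty":-35.5},{"hand":0,"tx":48,"ty":-35.5},{"hand":0,"tx":48,"ty":-35.5},{"hand":0,"tx":48,"ty":-35.5},{"hand":0,"tx":48,"ty":-35.5},{"hand":0,"tx":48,"ty":-35.5}]' 10
python3 -m inch '[{"hand":0,"tx":48,"ty":-35.5},{"hand":0,"tx":48,"ty":-35.5},{"hand":0,"tx":48,"ty":-35.5},{"hand":0,"tx":48,"ty":-35.5},{"hand":0,"tx":48,"ty":-35.5},{"hand":0,"tx":48,"ty":-35.5},{"hand":0,"tx":48,"ty":-35.5},{"hand":0,"tx":48,"ty":-35.5}]'
python3 -m inch '[{"hand":0,"rz":10.4},{"hand":0,"rz":10.4},{"hand":0,"rz":10.4},{"hand":0,"rz":10.4},{"hand":0,"rz":10.4},{"hand":0,"rz":10.4},{"hand":0,"rz":10.3},{"hand":0}]'
python3 -c "from bench import status;print(status.get_obs())"
```

```text
{'time_s': 0.1, 'qpos': array([ 1.58307675e+00,  3.59308801e-01,  1.11675206e-02, -3.01751563e-04,
       -1.22414135e+00, -2.88100477e-01]), 'joint_velocities': array([-8.66821276e-05, -2.06467015e-03,  2.24582449e-03, -9.75129387e-04,
        1.33631600e-03, -1.64888418e-04]), 'effort': array([-1.14079296e-03, -5.84164453e+01,  2.93752688e+01,  7.01542765e+00,
        1.02698343e-02, -4.39613257e-05]), 'tcp_pos': array([183.74198415, 649.08326366, 247.72919316]), 'tcp_rot': array([ 1.89416246e+00, -2.50495021e+00,  1.61428671e-03]), 'ft_force': array([ 0.38752518, -0.24374947, -0.06284828]), 'moment': array([0.03856935, 0.00309593, 0.04408334]), 'finger_gap': 87.72060580501355}schema error: expected keys hand, tx, ty, tz, rx, ry, rz
schema error: expected keys hand, tx, ty, tz, rx, ry, rz
schema error: expected keys hand, tx, ty, tz, rx, ry, rz
```

```bash
python3 -m inch '[{"hand":0,"tx":48,"ty":-35.5,"tz":0,"rx":0,"ry":0,"rz":0},{"hand":0,"tx":48,"ty":-35.5,"tz":0,"rx":0,"ry":0,"rz":0},{"hand":0,"tx":48,"ty":-35.5,"tz":0,"rx":0,"ry":0,"rz":0},{"hand":0,"tx":48,"ty":-35.5,"tz":0,"rx":0,"ry":0,"rz":0},{"hand":0,"tx":48,"ty":-35.5,"tz":0,"rx":0,"ry":0,"rz":0},{"hand":0,"tx":48,"ty":-35.5,"tz":0,"rx":0,"ry":0,"rz":0},{"hand":0,"tx":48,"ty":-35.5,"tz":0,"rx":0,"ry":0,"rz":0},{"hand":0,"tx":48,"ty":-35.5,"tz":0,"rx":0,"ry":0,"rz":0}]' 10
python3 -m inch '[{"hand":0,"tx":48,"ty":-35.5,"tz":0,"rx":0,"ry":0,"rz":0},{"hand":0,"tx":48,"ty":-35.5,"tz":0,"rx":0,"ry":0,"rz":0},{"hand":0,"tx":48,"ty":-35.5,"tz":0,"rx":0,"ry":0,"rz":0},{"hand":0,"tx":48,"ty":-35.5,"tz":0,"rx":0,"ry":0,"rz":0},{"hand":0,"tx":48,"ty":-35.5,"tz":0,"rx":0,"ry":0,"rz":0},{"hand":0,"tx":48,"ty":-35.5,"tz":0,"rx":0,"ry":0,"rz":0},{"hand":0,"tx":48,"ty":-35.5,"tz":0,"rx":0,"ry":0,"rz":0},{"hand":0,"tx":48,"ty":-35.5,"tz":0,"rx":0,"ry":0,"rz":0}]'
python3 -c "from bench import status;print(status.get_obs())"
```

```text
time_s: 1.1
tcp_pos: [352.6, 200.7, 248.6]
tcp_rot: [-1.896, 2.505, 0.0]
ft_force: [1.2, 0.9, 1.0]
finger_gap: 13.4
time_s: 2.1
tcp_pos: [521.5, -246.3, 248.2]
tcp_rot: [1.895, -2.506, -0.001]
ft_force: [1.1, 0.7, 0.9]
finger_gap: 0.2
{'time_s': 2.1, 'qpos': array([-1.02249474e-01,  1.98482952e-01, -2.10279126e-01, -1.65201865e-04,
       -1.16235474e+00,  1.39708634e+00]), 'joint_velocities': array([-8.31376241e-01,  5.55967061e-01,  6.86826264e-01,  5.79739587e-04,
       -1.27181421e-01,  8.31765308e-01]), 'effort': array([  2.27864765, -49.27441835,  24.90872204,   6.57614082,
         0.13730361,  -1.30071301]), 'tcp_pos': array([ 521.49126441, -246.26156527,  248.24983208]), 'tcp_rot': array([ 1.89462497e+00, -2.50582832e+00, -5.17308303e-04]), 'ft_force': array([1.07133317, 0.69375708, 0.94238425]), 'moment': array([ 0.16340648, -0.16322945, -0.00499544]), 'finger_gap': 0.18285671569581405}
```

```bash
python3 -m inch '[{"hand":0,"tx":0,"ty":0,"tz":0,"rx":0,"ry":0,"rz":10.4},{"hand":0,"tx":0,"ty":0,"tz":0,"rx":0,"ry":0,"rz":10.4},{"hand":0,"tx":0,"ty":0,"tz":0,"rx":0,"ry":0,"rz":10.4},{"hand":0,"tx":0,"ty":0,"tz":0,"rx":0,"ry":0,"rz":10.4},{"hand":0,"tx":0,"ty":0,"tz":0,"rx":0,"ry":0,"rz":10.4},{"hand":0,"tx":0,"ty":0,"tz":0,"rx":0,"ry":0,"rz":10.4},{"hand":0,"tx":0,"ty":0,"tz":0,"rx":0,"ry":0,"rz":10.3},{"hand":0,"tx":0,"ty":0,"tz":0,"rx":0,"ry":0,"rz":0}]'
python3 -m inch '[{"hand":0,"tx":0,"ty":0,"tz":0,"rx":-9,"ry":0,"rz":0},{"hand":0,"tx":0,"ty":0,"tz":0,"rx":-9,"ry":0,"rz":0},{"hand":0,"tx":0,"ty":0,"tz":0,"rx":-9,"ry":0,"rz":0},{"hand":0,"tx":0,"ty":0,"tz":0,"rx":-9,"ry":0,"rz":0},{"hand":0,"tx":0,"ty":0,"tz":0,"rx":-9,"ry":0,"rz":0},{"hand":0,"tx":0,"ty":0,"tz":0,"rx":-9,"ry":0,"rz":0},{"hand":0,"tx":0,"ty":0,"tz":0,"rx":0,"ry":0,"rz":0},{"hand":0,"tx":0,"ty":0,"tz":0,"rx":0,"ry":0,"rz":0}]'
python3 - <<'E'
from h import *
from scipy.spatial.transform import Rotation as R
o=status.get_obs();print(o['qpos'],o['tcp_pos'],o['ft_force']);print(R.from_rotvec(o['tcp_rot']).as_matrix().round(3))
E
```

```text
time_s: 3.1
tcp_pos: [521.0, -244.1, 248.2]
tcp_rot: [0.043, -3.141, -0.0]
ft_force: [-1.1, 0.2, 0.5]
finger_gap: 0.8
time_s: 4.1
tcp_pos: [521.4, -244.5, 248.3]
tcp_rot: [0.039, -2.791, -1.418]
ft_force: [0.2, 0.7, 0.9]
finger_gap: 0.7
[-0.60137336  0.56800287  0.30495244 -0.75667502 -1.88025401  0.61018455] [ 521.3521597  -244.51359361  248.33234529] [0.24582036 0.70792321 0.91587115]
[[-1.    -0.017 -0.021]
 [-0.027  0.589  0.807]
 [-0.002  0.808 -0.59 ]]
```

```bash
python3 -m inch '[{"hand":0,"tx":-3.1,"ty":-31,"tz":19.3,"rx":0,"ry":0,"rz":0},{"hand":0,"tx":-3.1,"ty":-31,"tz":19.3,"rx":0,"ry":0,"rz":0},{"hand":0,"tx":-3.1,"ty":-31,"tz":19.3,"rx":0,"ry":0,"rz":0},{"hand":0,"tx":-3.1,"ty":-31,"tz":19.3,"rx":0,"ry":0,"rz":0},{"hand":0,"tx":-3.1,"ty":-31,"tz":19.3,"rx":0,"ry":0,"rz":0},{"hand":0,"tx":-3.2,"ty":-31,"tz":19.3,"rx":0,"ry":0,"rz":0},{"hand":0,"tx":0,"ty":0,"tz":0,"rx":0,"ry":0,"rz":0},{"hand":0,"tx":0,"ty":0,"tz":0,"rx":0,"ry":0,"rz":0}]'
python3 - <<'E'
from h import *
o=status.get_obs();print(o['tcp_pos'],o['qpos'])
a=eyes.camera("scene")[:,:,::-1]; cv2.imwrite("pics/s2.png",cv2.resize(a[190:340,180:380],None,fx=4,fy=4,interpolation=cv2.INTER_CUBIC))
E
```

```text
time_s: 5.1
tcp_pos: [541.2, -259.3, 32.2]
tcp_rot: [0.041, -2.792, -1.418]
ft_force: [1.3, -0.6, 1.2]
finger_gap: 0.4
[ 541.2131391  -259.30854735   32.19541823] [-0.59585525  0.83201924  0.24535055 -0.71757695 -1.63616494  0.82886103]
```

View pics/s2.png

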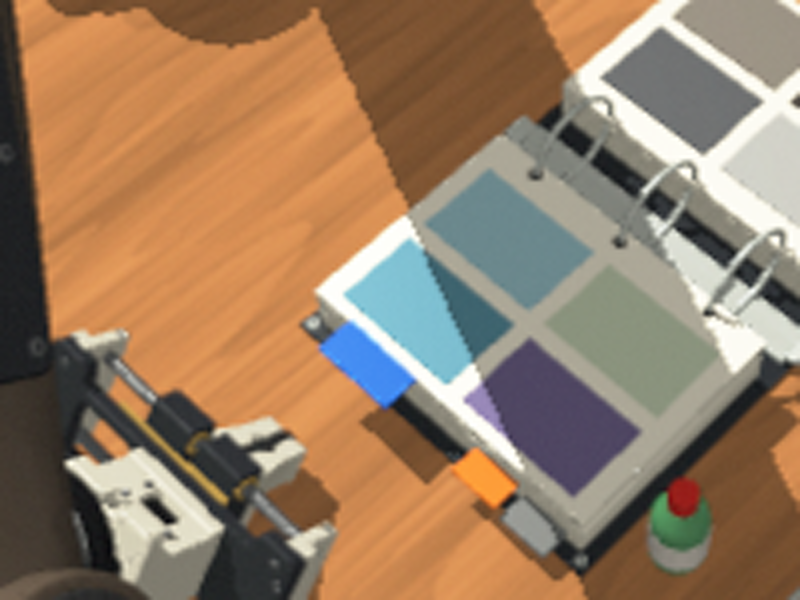

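```bash
python3 -m inch '[{"hand":0,"tx":-0.3,"ty":6,"tz":9,"rx":0,"ry":0,"rz":0},{"hand":0,"tx":-0.3,"ty":6,"tz":9,"rx":0,"ry":0,"rz":0},{"hand":0,"tx":-0.3,"ty":6,"tz":9,"rx":0,"ry":0,"rz":0},{"hand":0,"tx":-0.3,"ty":6,"tz":9,"rx":0,"ry":0,"rz":0},{"hand":0,"tx":-0.3,"ty":6,"tz":9,"rx":0,"ry":0,"rz":0},{"hand":0,"tx":0,"ty":0,"tz":0,"rx":0,"ry":0,"rz":0},{"hand":0,"tx":0,"ty":0,"tz":0,"rx":0,"ry":0,"rz":0},{"hand":0,"tx":0,"ty":0,"tz":0,"rx":0,"ry":0,"rz":0}]'
python3 - <<'E'
from h import *
a=eyes.camera("scene")[:,:,::-1]; cv2.imwrite("pics/s3.png",cv2.resize(a[190:340,180:380],None,fx=4,fy=4,interpolation=cv2.INTER_CUBIC))
E
```

```text
time_s: 6.15
tcp_pos: [540.4, -205.7, 27.7]
tcp_rot: [0.036, -2.789, -1.421]
ft_force: [-0.7, -1.0, 0.5]
finger_gap: 0.6
```

View pics/s3.png

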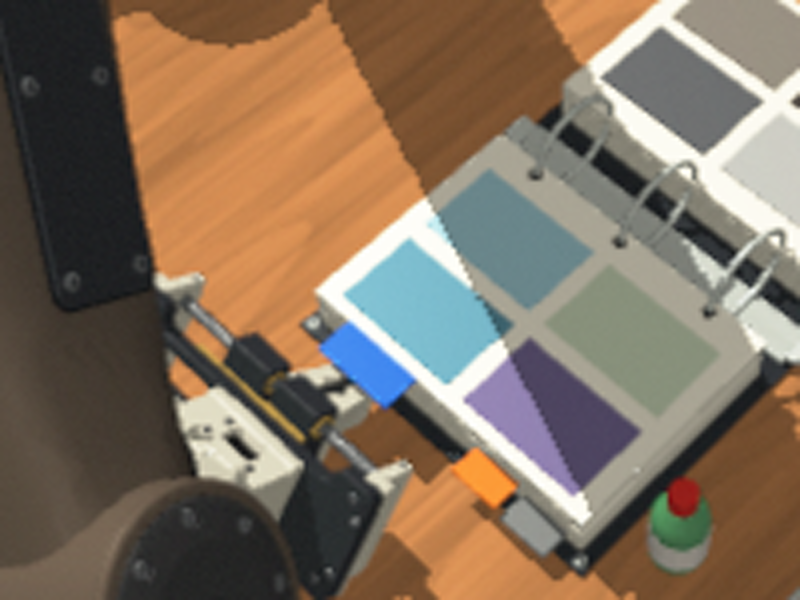

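```bash
python3 -m inch '[{"hand":0,"tx":0,"ty":13.5,"tz":-5.8,"rx":0,"ry":0,"rz":0},{"hand":0,"tx":0,"ty":13.5,"tz":-5.8,"rx":0,"ry":0,"rz":0},{"hand":0,"tx":0,"ty":13.5,"tz":-5.8,"rx":0,"ry":0,"rz":0},{"hand":0,"tx":0,"ty":13.5,"tz":-5.8,"rx":0,"ry":0,"rz":0},{"hand":0,"tx":0,"ty":13.5,"tz":-5.8,"rx":0,"ry":0,"rz":0},{"hand":0,"tx":0,"ty":13.5,"tz":-5.8,"rx":0,"ry":0,"rz":0},{"hand":0,"tx":0,"ty":13.5,"tz":-5.8,"rx":0,"ry":0,"rz":0},{"hand":0,"tx":0,"ty":13.5,"tz":-5.8,"rx":0,"ry":0,"rz":0}]'
python3 - <<'E'
from h import *
print(status.get_obs()['qpos'])
a=eyes.camera("scene")[:,:,::-1]; cv2.imwrite("pics/s4.png",cv2.resize(a[150:350,180:440],None,fx=3,fy=3,interpolation=cv2.INTER_CUBIC))
E
```

```text
time_s: 7.2
tcp_pos: [539.7, -179.0, 143.4]
tcp_rot: [0.037, -2.788, -1.421]
ft_force: [0.4, 0.4, -2.0]
finger_gap: 0.8
[-0.51411303  0.63226615  0.1558273  -0.77157735 -1.67141945  0.69825034]
```

View pics/s4.png

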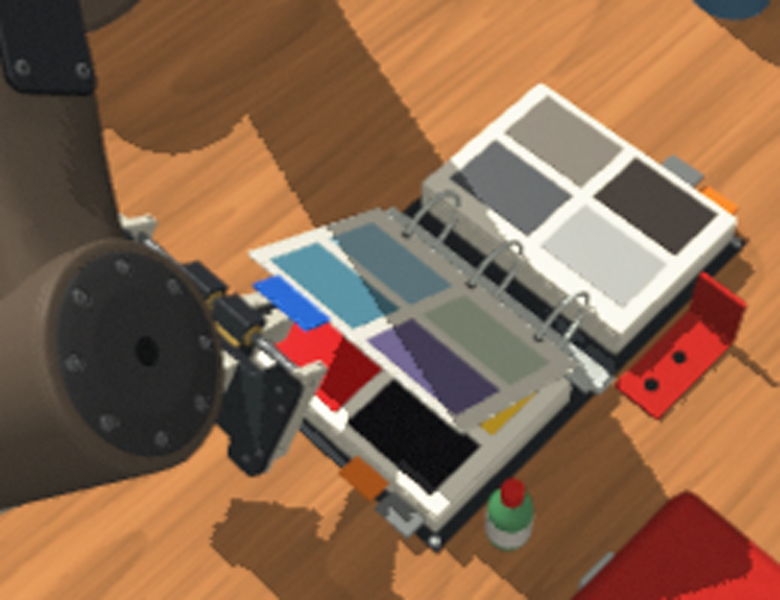

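Board is lifting (tab at (290,300)). Red is the near, outer chip (x=-50, 146 right), with black beside it and yellow inner-far.

```bash
python3 -m inch '[{"hand":0,"tx":0,"ty":12.3,"tz":1.8,"rx":0,"ry":0,"rz":0},{"hand":0,"tx":0,"ty":12.3,"tz":1.8,"rx":0,"ry":0,"rz":0},{"hand":0,"tx":0,"ty":12.3,"tz":1.8,"rx":0,"ry":0,"rz":0},{"hand":0,"tx":0,"ty":12.3,"tz":1.8,"rx":0,"ry":0,"rz":0},{"hand":0,"tx":0,"ty":12.3,"tz":1.8,"rx":0,"ry":0,"rz":0},{"hand":0,"tx":0,"ty":12.3,"tz":1.8,"rx":0,"ry":0,"rz":0},{"hand":0,"tx":0,"ty":12.3,"tz":1.8,"rx":0,"ry":0,"rz":0},{"hand":0,"tx":0,"ty":12.3,"tz":1.8,"rx":0,"ry":0,"rz":0}]'
python3 -c "from bench import status;print(status.get_obs()['qpos'])"
```

```text
time_s: 8.25
tcp_pos: [537.9, -109.3, 214.3]
tcp_rot: [0.037, -2.788, -1.421]
ft_force: [0.4, -0.2, -1.0]
finger_gap: 0.2
[-0.43376879  0.4945635   0.10685652 -0.81745282 -1.6812269   0.58331334]
```

```bash
python3 -m inch '[{"hand":0,"tx":0,"ty":9.7,"tz":7.7,"rx":0,"ry":0,"rz":0},{"hand":0,"tx":0,"ty":9.7,"tz":7.7,"rx":0,"ry":0,"rz":0},{"hand":0,"tx":0,"ty":9.7,"tz":7.7,"rx":0,"ry":0,"rz":0},{"hand":0,"tx":0,"ty":9.7,"tz":7.7,"rx":0,"ry":0,"rz":0},{"hand":0,"tx":0,"ty":9.7,"tz":7.7,"rx":0,"ry":0,"rz":0},{"hand":0,"tx":0,"ty":9.7,"tz":7.7,"rx":0,"ry":0,"rz":0},{"hand":0,"tx":0,"ty":9.7,"tz":7.7,"rx":0,"ry":0,"rz":0},{"hand":0,"tx":0,"ty":9.7,"tz":7.7,"rx":0,"ry":0,"rz":0}]'
python3 -m inch '[{"hand":0,"tx":0,"ty":4.9,"tz":8.7,"rx":0,"ry":0,"rz":0},{"hand":0,"tx":0,"ty":4.9,"tz":8.7,"rx":0,"ry":0,"rz":0},{"hand":0,"tx":0,"ty":4.9,"tz":8.7,"rx":0,"ry":0,"rz":0},{"hand":0,"tx":0,"ty":4.9,"tz":8.7,"rx":0,"ry":0,"rz":0},{"hand":0,"tx":0,"ty":4.9,"tz":8.7,"rx":0,"ry":0,"rz":0},{"hand":0,"tx":0,"ty":0,"tz":0,"rx":0,"ry":0,"rz":0},{"hand":0,"tx":0,"ty":0,"tz":0,"rx":0,"ry":0,"rz":0},{"hand":0,"tx":0,"ty":0,"tz":0,"rx":0,"ry":0,"rz":0}]'
python3 - <<'E'
from h import *
print(status.get_obs()['qpos'])
a=eyes.camera("scene")[:,:,::-1]; cv2.imwrite("pics/s5.png",cv2.resize(a[100:350,160:460],None,fx=2.4,fy=2.4,interpolation=cv2.INTER_CUBIC))
E
```

```text
time_s: 9.25
tcp_pos: [535.4, -13.6, 240.4]
tcp_rot: [0.036, -2.788, -1.421]
ft_force: [-0.7, -1.0, -0.1]
finger_gap: 0.0
time_s: 10.25
tcp_pos: [534.2, 34.8, 234.4]
tcp_rot: [0.036, -2.789, -1.421]
ft_force: [-0.1, 0.3, 0.0]
finger_gap: 0.4
[-0.23579422  0.36638017 -0.02839923 -0.89758637 -1.53780207  0.46869093]
```

View pics/s5.png

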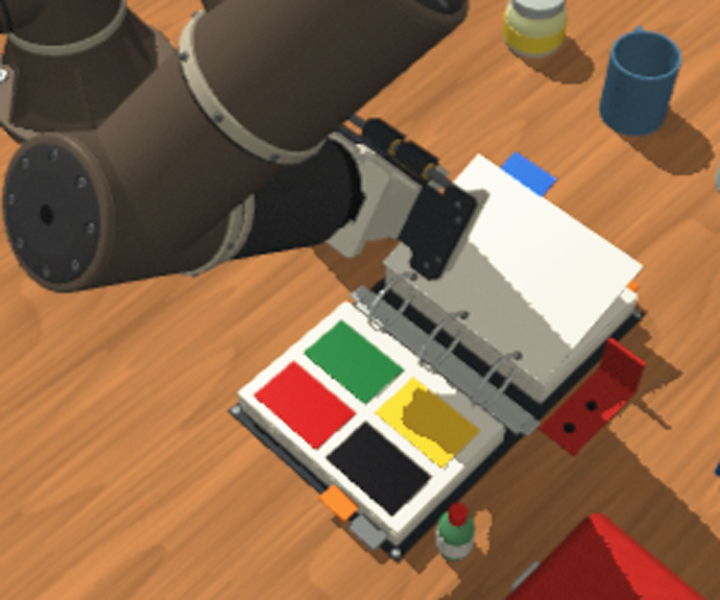

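Board is over on the left pile, plain back up (tab at (528,175)); red chip visible at (305,403). Backing off to the right over the red chip, then setting the tool upright.

```bash
python3 -m inch '[{"hand":0,"tx":0,"ty":-14.3,"tz":-19.6,"rx":0,"ry":0,"rz":0},{"hand":0,"tx":0,"ty":-14.3,"tz":-19.6,"rx":0,"ry":0,"rz":0},{"hand":0,"tx":0,"ty":-14.3,"tz":-19.6,"rx":0,"ry":0,"rz":0},{"hand":0,"tx":0,"ty":-14.3,"tz":-19.6,"rx":0,"ry":0,"rz":0},{"hand":0,"tx":0,"ty":-14.3,"tz":-19.6,"rx":0,"ry":0,"rz":0},{"hand":0,"tx":0,"ty":-14.3,"tz":-19.6,"rx":0,"ry":0,"rz":0},{"hand":0,"tx":0,"ty":-14.3,"tz":-19.6,"rx":0,"ry":0,"rz":0},{"hand":0,"tx":0,"ty":0,"tz":0,"rx":0,"ry":0,"rz":0}]'
python3 -m inch '[{"hand":0,"tx":0,"ty":0,"tz":0,"rx":9,"ry":0,"rz":0},{"hand":0,"tx":0,"ty":0,"tz":0,"rx":9,"ry":0,"rz":0},{"hand":0,"tx":0,"ty":0,"tz":0,"rx":9,"ry":0,"rz":0},{"hand":0,"tx":0,"ty":0,"tz":0,"rx":9,"ry":0,"rz":0},{"hand":0,"tx":0,"ty":0,"tz":0,"rx":9,"ry":0,"rz":0},{"hand":0,"tx":0,"ty":0,"tz":0,"rx":9,"ry":0,"rz":0},{"hand":0,"tx":0,"ty":0,"tz":0,"rx":0,"ry":0,"rz":0},{"hand":0,"tx":0,"ty":0,"tz":0,"rx":0,"ry":0,"rz":0}]'
python3 - <<'E'
from h import *
from scipy.spatial.transform import Rotation as R
o=status.get_obs();M=R.from_rotvec(o['tcp_rot']).as_matrix();print(o['tcp_pos'],o['qpos'],o['ft_force']);print(M.round(3))
for z in(112,64.5):print(M.T@(np.array([539.4,-135.1,z])-o['tcp_pos']))
a=eyes.camera("scene")[:,:,::-1]; cv2.imwrite("pics/s6.png",cv2.resize(a[120:350,200:460],None,fx=2.6,fy=2.6,interpolation=cv2.INTER_CUBIC))
E
```

```text
time_s: 11.3
tcp_pos: [538.7, -136.9, 233.5]
tcp_rot: [0.034, -2.789, -1.421]
ft_force: [-0.0, 0.6, -0.5]
finger_gap: 0.7
time_s: 12.3
tcp_pos: [538.5, -134.0, 234.3]
tcp_rot: [-0.043, 3.141, 0.003]
ft_force: [0.1, 0.0, 0.6]
finger_gap: 0.4
[ 538.54566034 -133.95289571  234.30808014] [ 0.10788763  0.17243731 -0.27549616 -0.00198138 -1.12267506 -0.07982667] [0.12287293 0.02969622 0.61159607]
[[-1.    -0.027 -0.   ]
 [-0.027  1.     0.002]
 [-0.     0.002 -1.   ]]
[ -0.81743836  -1.38947413 122.30581903]
[ -0.81534708  -1.47474271 169.80574245]
```

View pics/s6.png

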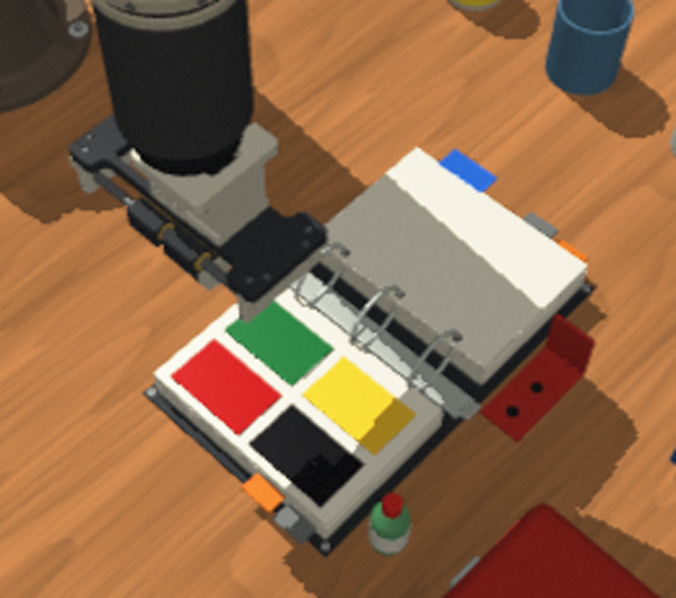

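```bash
python3 -c "
from h import *
print(at(eyes.camera_model('scene'),286.9,268.5,40.5))"
python3 -m inch '[{"hand":0,"tx":0,"ty":0,"tz":25,"rx":0,"ry":0,"rz":0},{"hand":0,"tx":0,"ty":0,"tz":25,"rx":0,"ry":0,"rz":0},{"hand":0,"tx":0,"ty":0,"tz":25,"rx":0,"ry":0,"rz":0},{"hand":0,"tx":0,"ty":0,"tz":25,"rx":0,"ry":0,"rz":0},{"hand":0,"tx":0,"ty":0,"tz":25,"rx":0,"ry":0,"rz":0},{"hand":0,"tx":0,"ty":0,"tz":25,"rx":0,"ry":0,"rz":0},{"hand":0,"tx":0,"ty":0,"tz":10,"rx":0,"ry":0,"rz":0},{"hand":0,"tx":0,"ty":0,"tz":0,"rx":0,"ry":0,"rz":0}]'
```

```text
[ 544.39939952 -133.08467117   40.5       ]
time_s: 13.35
tcp_pos: [538.4, -135.5, 73.7]
tcp_rot: [0.038, -3.14, -0.0]
ft_force: [0.3, 0.9, 0.5]
finger_gap: 0.8
```

```bash
python3 -m inch '[{"hand":0,"tx":0,"ty":0,"tz":2,"rx":0,"ry":0,"rz":0},{"hand":0,"tx":0,"ty":0,"tz":2,"rx":0,"ry":0,"rz":0},{"hand":0,"tx":0,"ty":0,"tz":2,"rx":0,"ry":0,"rz":0},{"hand":0,"tx":0,"ty":0,"tz":1.5,"rx":0,"ry":0,"rz":0},{"hand":0,"tx":0,"ty":0,"tz":1,"rx":0,"ry":0,"rz":0},{"hand":0,"tx":0,"ty":0,"tz":0.5,"rx":0,"ry":0,"rz":0},{"hand":0,"tx":0,"ty":0,"tz":0,"rx":0,"ry":0,"rz":0},{"hand":0,"tx":0,"ty":0,"tz":0,"rx":0,"ry":0,"rz":0}]'
python3 -m inch '[{"hand":0,"tx":0,"ty":0,"tz":0.4,"rx":0,"ry":0,"rz":0},{"hand":0,"tx":0,"ty":0,"tz":0.4,"rx":0,"ry":0,"rz":0},{"hand":0,"tx":0,"ty":0,"tz":0.4,"rx":0,"ry":0,"rz":0},{"hand":0,"tx":0,"ty":0,"tz":0,"rx":0,"ry":0,"rz":0},{"hand":0,"tx":0,"ty":0,"tz":0,"rx":0,"ry":0,"rz":0},{"hand":0,"tx":0,"ty":0,"tz":0,"rx":0,"ry":0,"rz":0},{"hand":0,"tx":0,"ty":0,"tz":0,"rx":0,"ry":0,"rz":0},{"hand":0,"tx":0,"ty":0,"tz":0,"rx":0,"ry":0,"rz":0}]'
```

```text
time_s: 14.35
tcp_pos: [538.6, -134.7, 65.1]
tcp_rot: [-0.041, 3.141, -0.0]
ft_force: [0.1, -0.2, 0.2]
finger_gap: 0.5
time_s: 15.35
tcp_pos: [538.5, -134.7, 63.9]
tcp_rot: [0.041, -3.141, 0.0]
ft_force: [0.3, 0.3, -0.8]
finger_gap: 0.4
```

```bash
python3 -m inch '[{"hand":0,"tx":0,"ty":0,"tz":0.4,"rx":0,"ry":0,"rz":0},{"hand":0,"tx":0,"ty":0,"tz":0.4,"rx":0,"ry":0,"rz":0},{"hand":0,"tx":0,"ty":0,"tz":0.2,"rx":0,"ry":0,"rz":0},{"hand":0,"tx":0,"ty":0,"tz":0,"rx":0,"ry":0,"rz":0},{"hand":0,"tx":0,"ty":0,"tz":0,"rx":0,"ry":0,"rz":0},{"hand":0,"tx":0,"ty":0,"tz":0,"rx":0,"ry":0,"rz":0},{"hand":0,"tx":0,"ty":0,"tz":0,"rx":0,"ry":0,"rz":0},{"hand":0,"tx":0,"ty":0,"tz":0,"rx":0,"ry":0,"rz":0}]'
```

```text
time_s: 16.35
tcp_pos: [538.6, -134.7, 62.9]
tcp_rot: [0.041, -3.141, -0.0]
ft_force: [0.9, 0.5, -0.7]
finger_gap: 0.6
```

```bash
python3 -m inch '[{"hand":0,"tx":0,"ty":0,"tz":0.4,"rx":0,"ry":0,"rz":0},{"hand":0,"tx":0,"ty":0,"tz":0.2,"rx":0,"ry":0,"rz":0},{"hand":0,"tx":0,"ty":0,"tz":0,"rx":0,"ry":0,"rz":0},{"hand":0,"tx":0,"ty":0,"tz":0,"rx":0,"ry":0,"rz":0},{"hand":0,"tx":0,"ty":0,"tz":0,"rx":0,"ry":0,"rz":0},{"hand":0,"tx":0,"ty":0,"tz":0,"rx":0,"ry":0,"rz":0},{"hand":0,"tx":0,"ty":0,"tz":0,"rx":0,"ry":0,"rz":0},{"hand":0,"tx":0,"ty":0,"tz":0,"rx":0,"ry":0,"rz":0}]'
```

```text
time_s: 17.35
tcp_pos: [538.6, -134.7, 62.8]
tcp_rot: [-0.041, 3.141, -0.0]
ft_force: [-1.8, -0.4, 5.3]
finger_gap: 0.4
```

```bash
python3 -m inch '[{"hand":0,"tx":0,"ty":0,"tz":0.2,"rx":0,"ry":0,"rz":0},{"hand":0,"tx":0,"ty":0,"tz":0,"rx":0,"ry":0,"rz":0},{"hand":0,"tx":0,"ty":0,"tz":0,"rx":0,"ry":0,"rz":0},{"hand":0,"tx":0,"ty":0,"tz":0,"rx":0,"ry":0,"rz":0},{"hand":0,"tx":0,"ty":0,"tz":0,"rx":0,"ry":0,"rz":0},{"hand":0,"tx":0,"ty":0,"tz":0,"rx":0,"ry":0,"rz":0},{"hand":0,"tx":0,"ty":0,"tz":0,"rx":0,"ry":0,"rz":0},{"hand":0,"tx":0,"ty":0,"tz":0,"rx":0,"ry":0,"rz":0}]'
python3 - <<'E'
from h import *
a=eyes.camera("scene")[:,:,::-1]; cv2.imwrite("pics/s7.png",cv2.resize(a[120:350,200:460],None,fx=2.6,fy=2.6,interpolation=cv2.INTER_CUBIC))
print(status.get_obs()['ft_force'])
E
```

```text
time_s: 18.35
tcp_pos: [538.6, -134.7, 62.8]
tcp_rot: [-0.041, 3.141, -0.0]
ft_force: [-3.4, 0.9, 8.4]
finger_gap: 0.4
[-3.04464882  1.91595818  6.69493761]
```

View pics/s7.png

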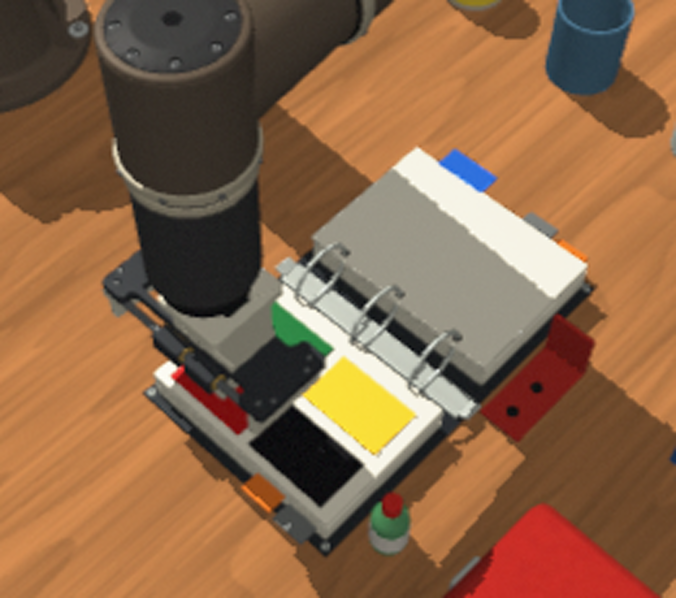

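The gripper stands over the red chip (its outer strip shows at (215,400)). The board lies flat on the left with the tab at (468,170), and the bottle and bracket have not moved. Contact is about 8 N.

```bash
python3 -c "
from bench import env
print(env.hand_in())"
```

```text
the job is handed in; nothing more can be done
None
```

The job is handed in: the top board is turned over onto the left-hand pile, and a closed fingertip is resting on the red chip. No verdict is reported, so I can't say it was judged a pass.

- **Turning the board:** I slid the closed fingers under the blue tab from outside and pushed it up and over the rings. Past upright it fell to the left by itself; nothing was pinched or grasped.
- **Red chip:** it was the near, outer one (x = -50 mm, 146 mm right of the spine). I set the tool upright and lowered it there until it touched.
- **Last force readings:** about 8 N upward, then 6.7 N on the next reading. There was also a sideways force of 3 to 4 N. The robot's clock stood at about 18.4 s.
- **Last picture:** the board lay flat on the left, and the bottle and bracket were where they started. I judged the board flat from pictures only, as its angle cannot be read.
- **Not confirmed by sight:** the gripper hid the fingertips, so touching only the red chip rests on geometry. The binder fit and the picture put the chip's centre about 5 mm apart, while the calculated spare room is about 17 mm or more each way.
- **Refused command:** my first move left out keys the interface requires, so it was refused and the arm did not move.

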